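# Open the filter tray of the fume unit

### The arm

A 7-joint arm with a two-finger parallel gripper is mounted at the origin on the work surface. World frame = base frame: x ahead of the robot, y to its left, z up, the work surface at z = 0. Lengths are in m, angles in degrees, forces in N, time in s.
With the tool pointing down it reaches from about 0.425 to 0.875 m from the base axis. Payload 4.7 kg.
Tool frame: the origin (TCP) lies midway between the tips of the shut fingers; the grasp point (between the pads) lies 19 mm behind it; z points along the fingers, x is the direction in which the jaws open and shut, and the axes are right-handed (so a half turn about z gives the same grasp; the last joint's range is limited). The gripper opens to 87 mm and grips with 3 to 60 N. Pads are 19 mm wide; open, the fingers measure 117 mm over their backs; the gripper's body (75 mm by 190 mm) begins 51 mm behind the grasp point.
Start: joints at [75.751, 18.392, -4.016, 83.108, 1.295, 78.541, -3.26], TCP at [0.169, -0.628, 0.223] pointing down, gripper open.
Joint ranges: [-163.93, 163.93], [-17.29, 119.83], [-79.2, 71.16], [3.27, 140.29], [-89.18, 269.18], [5.43, 117.66], [-154.24, 154.24]. Speed limits (degrees/s): [147.25, 147.25, 180, 180, 180, 180, 180].

### API

Orientations are given as [roll, pitch, yaw] about the fixed x, y, z axes, in that order (R = Rz(yaw) Ry(pitch) Rx(roll)).
In Python, from cell import env gives the robot as it stands.
- The arm moves only by the tool carry_out, never from a script. Its argument "plan" is a list of rows, each an object with "grip": the closure, from 0 (fully open) to 1 (shut); "dp": the shift along the tool's x, y, z in m, a list of three; "rotation": the turn, a rotation vector about the tool's x, y, z in degrees, a list of three. In form: [{"grip": grip, "dp": [dx, dy, dz], "rotation": [wx, wy, wz]}, ...]. A call has 1 to 8 rows; each row shifts and turns the pose as measured when the row begins, along the tool's axes as they then stand; what a row does not reach is not made up. A row lasts 1/12 s, in which the tool goes at most 41.7 mm and 7.16 degrees, less where a joint would pass 70% of its speed; a pose out of reach is approached as far as the arm can. A call is refused whole if a number of a shift passes 0.0417 or a number of a turn 7.16, either way. A call with a gripper value outside its range is refused whole. The fingers move at their own pace and stop on an object; "force" is the grip in N (left out, the last holds). Time passes only in rows, so rows that do not move let the fingers close. It gives the time, the measured TCP pose, the force and the opening at its end, in the units of the state.
- env.get_obs(): the state, without advancing time (a new reading comes with each control period).
- env.read_camera(name): name is "scene" or "top" or "wrist"; returns the picture (384x512x3 uint8, red, green, blue); there is no depth.
- env.camera_params(name): a dict with "fx", "fy", "cx", "cy" (pixels), "R" (3x3) and "t" (3): a world point X has camera coordinates R X + t. Camera axes: x right, y down, z forward; pixel columns grow to the right and rows downward; lengths in m; the calibration is good to about 2 mm. A picture is of the moment at which its call begins: read the wrist's pose just before it. camera_params takes no time and is no camera call; for the wrist camera it gives the pose at the moment of the call.
- env.sign_off(): hands the job in, once; it reports no verdict.
The state is a dict: "time_s": time; "qpos": joint angles; "joint_velocities": joint speeds; "effort": joint torques, N m; "tool_pos": TCP position; "tool_rot": TCP orientation; "force": force on the tool from outside, world axes, zero at the start; "wrist_torque": the same for the moment, N m; "grip_width": finger opening in m.
Only numpy, scipy, OpenCV 4.12 (cv2) and the standard library are available. Lean on these libraries where they do the work, as an engineer would, in place of code of your own. Each camera call takes 0.05 s, during which the arm holds its last target. There are 200 camera calls.

### The job

Open the sprung filter tray of the bench fume unit. First move the small tin out of the tray's way and leave it standing upright on the bench, then release both captive screws on the unit's top (pull each up against its spring so that its thread engages, and turn it counterclockwise until it is fully out and stays out), and press the latch tab so that the tray springs fully open by itself. Do not touch the tray, do not let it strike the tin, and do not disturb the other things on the bench.

Things in the scene. Friction and masses are not known exactly. Their poses are not given: they have to be found in the camera images.
- unit: Grey bench fume-filter unit, fixed, 200 deep (x), 260 wide (y), 100 mm high. Origin: centre of its underside, on the bench. Its -x side is the front (faces the robot at yaw 0), filled by the filter tray. On its top near the front: a captive screw at either side, the push latch between them; further back a black bar handle and a round duct collar. z up.
- handle_mid (a point): Middle of the top bar of the unit's black handle, a fixed obstacle: 10 mm round bar along the unit's y, 110 mm long, its top 45 mm over the unit's top, a leg at each end.
- duct_top (a point): Centre of the top of the unit's aluminium duct collar, a fixed upright obstacle, 60 mm diameter (72 at the foot), 66 mm tall over the unit's top.
- tray_front (a point): Filter tray: this point is the middle of the upper edge of its grey front plate (204 mm wide, 13 to 81 mm above the bench, flush with the unit's front when shut). The tray slides straight out of the front, along the unit's -x, plate first. Axes as the unit's.
- tray (a joint): How far the tray is out, m: 0 shut, 0.06 fully out. A spring (6 N shut, 3 N out) drives it out within about 0.5 s once screws and latch have freed it and keeps it out. It sits within 0.003 of shut while blocked.
- latch_top (a point): Push latch: a plain steel tab 18 (unit x) by 28 mm (unit y), at unit x -68, y 0 mm, 12 mm proud of the unit's top. Point: middle of its upper face, 112 mm above the bench at rest. z up.
- latch (a joint): How far the latch is pressed down, m: 0 to 0.008; springs back (2.5 N at rest, 5 N fully down). Pressed past about 0.006 it frees the tray; press it only once both screws are out. Press it down fully for about 0.3 s.
- left_head (a point): Head of the left captive screw (unit x -60, y +85 mm): a steel bar 30 long, 10 wide, 24 mm tall on a 15 mm round stem. Point: mid-head, on the vertical screw axis, 118 mm above the bench while in (head spans 106 to 130; 6 mm gap over the unit's top). x along the bar, z up. Screwed in, the bar lies 0.6 rad from the unit's x axis (counterclockwise from above positive).
- left_lift (a joint): How far the left screw is out, m (0 in, stop at 0.015). A spring pushes it in: 4.5 N at 0, 6.5 to 7.5 N out. It blocks the tray until 0.010 out. Unturned it can be pulled up about 0.009 to a stop; its thread engages from 0.006; let go unturned, it springs back in. Fully turned it rests at about 0.0107.
- left_turn (a joint): Turn of the left screw, rad, counterclockwise from above: 0 to 1.5, starts 0 to 0.1. Under 0.006 m out a stop blocks it near 0.3. Pulled 0.006 to 0.009, it turns on a coarse thread with 3.5 mm axial play: from 0.3 to 1.1 it rises 6 mm more in proportion, then is level to 1.5 (turn to 1.2 or more). Takes about 0.2 Nm; it stays where let go on the thread, so regrasping is fine.
- right_head (a point): Head of the right captive screw (unit x -60, y -85 mm): a steel bar 30 long, 10 wide, 24 mm tall on a 15 mm round stem. Point: mid-head, on the vertical screw axis, 118 mm above the bench while in (head spans 106 to 130; 6 mm gap over the unit's top). x along the bar, z up. Screwed in, the bar lies -0.5 rad from the unit's x axis (counterclockwise from above positive).
- right_lift (a joint): How far the right screw is out, m (0 in, stop at 0.015). A spring pushes it in: 4.5 N at 0, 6.5 to 7.5 N out. It blocks the tray until 0.010 out. Unturned it can be pulled up about 0.009 to a stop; its thread engages from 0.006; let go unturned, it springs back in. Fully turned it rests at about 0.0107.
- right_turn (a joint): Turn of the right screw, rad, counterclockwise from above: 0 to 1.5, starts 0 to 0.1. Under 0.006 m out a stop blocks it near 0.3. Pulled 0.006 to 0.009, it turns on a coarse thread with 3.5 mm axial play: from 0.3 to 1.1 it rises 6 mm more in proportion, then is level to 1.5 (turn to 1.2 or more). Takes about 0.2 Nm; it stays where let go on the thread, so regrasping is fine.
- tin: Small plain steel tin, 42 mm diameter, 75 mm tall, 0.15 to 0.3 kg, standing upright on the bench 10 to 25 mm in front of the tray, in its way. Origin: centre of its underside; z is its axis.
- oil_bottle: Bystander: amber oil bottle, 64 mm diameter, 200 mm tall, standing. Origin: centre of its underside.
- ink_jar: Bystander: low grey jar with a black lid, 76 mm diameter, 55 mm tall, standing. Origin: centre of its underside.
- rub_block: Bystander: wooden rubbing block 90 x 50 x 35 mm (its x, y, z), lying flat. Origin: centre of its underside.
Not all that is in view belongs to the job. Several things look just like the tin: the one meant starts farthest from the robot's base.

How it is judged:
By the outcome, as a careful person would: the job done as asked, in the order asked, and still so for the second after the job is handed in, with the robot touching nothing.
It also fails if it takes over 72 s, if anything falls off the work surface, if the arm or the gripper's body presses on something with over 40 N, if the wrist force passes 120 N, or if a joint passes its speed limit or range.

## Working session

There is one attempt and no reset: what is moved stays moved. The work goes in short steps, Python scripts to look and compute and a tool call to move; the robot and the scene stay as the last step left them, time stands still between calls to the robot, and variables do not carry over. Pictures are saved under pics/ and viewed, about 8 in all and at most 12, crops included, and the job is handed in when it is done.

Besides the shell and the picture viewer there is one more tool, called after "Emit:" as name(argument=value, ...), one argument or row to a line, values as JSON. carry_out: Moves the arm, as the interface text tells. Its arguments: {"type":"object","properties":{"plan":{"type":"array","items":{"type":"object","properties":{"grip":{"type":"number"},"dp":{"type":"array","items":{"type":"number"}},"rotation":{"type":"array","items":{"type":"number"}}}}},"force":{"type":"number"}},"required":["plan"]}

```bash
mkdir -p pics
python3 - <<'E'
from cell import env
import cv2
for n in ("scene","top"):
    cv2.imwrite(f"pics/{n}0.png",env.read_camera(n)[:,:,::-1])
    p=env.camera_params(n); print(n,{k:(v.round(4).tolist() if hasattr(v,'round') and k in'Rt' else v) for k,v in p.items()})
print(env.get_obs())
E
ls
```

```text
scene {'fx': 386.9006377316464, 'fy': 386.9006377316464, 'cx': 258.0664364439151, 'cy': 195.25062780308147, 'R': [[-0.3144, 0.9492, -0.0127], [0.7847, 0.2523, -0.5663], [-0.5343, -0.188, -0.8241]], 't': [0.1536, -0.3852, 1.4237]}
top {'fx': 355.1951979122884, 'fy': 355.1951979122884, 'cx': 259.8164767462526, 'cy': 197.78005812815178, 'R': [[0.0132, -0.9996, 0.0268], [-0.9815, -0.018, -0.1904], [0.1908, -0.0238, -0.9813]], 't': [-0.002, 0.5722, 0.7618]}
{'time_s': 0.1, 'qpos': array([75.7514274 , 18.4343112 , -4.01503896, 83.16937216,  1.29430122,
       78.53968746, -3.26008921]), 'joint_velocities': array([-0.01890569, -0.06677942, -0.04857397, -0.07717806,  0.06563777,
       -0.09144392,  0.06339859]), 'effort': array([ 1.92331581e-04, -4.92572558e+01, -4.05537793e-01, -3.13397276e+01,
       -6.40366226e-02,  3.94733995e-02,  6.90410366e-05]), 'tool_pos': array([ 0.16867224, -0.62721617,  0.22156369]), 'tool_rot': array([ 1.79995049e+02,  9.81795680e-02, -7.49425008e+01]), 'force': array([ 0.72131758,  1.20975662, -0.68274628]), 'wrist_torque': array([-0.07193745, -0.03250103,  0.0281568 ]), 'grip_width': 0.08686306380717214}
pics
```

View pics/scene0.png

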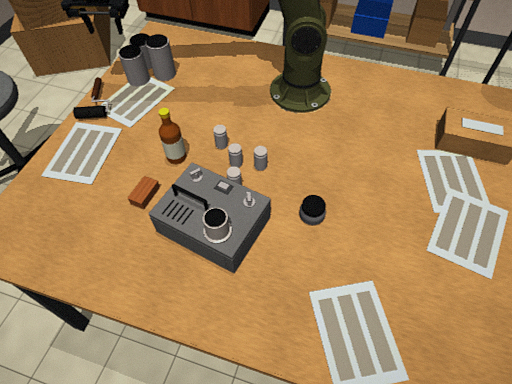

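View pics/top0.png

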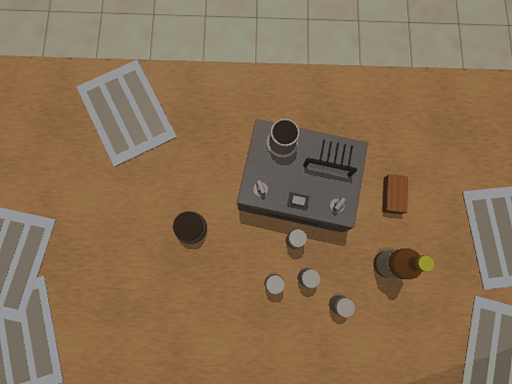

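The unit is at about (303,175) in the top view, with its front towards the robot. The tin meant is at (297,239); three lookalikes stand nearer the base. Next I'll zoom in for accurate pixels.

Run:
```python
import cv2
a=cv2.imread("pics/top0.png"); cv2.imwrite("pics/top0c.png",cv2.resize(a[110:260,230:430],None,fx=4,fy=4,interpolation=cv2.INTER_CUBIC))
a=cv2.imread("pics/scene0.png"); cv2.imwrite("pics/scene0c.png",cv2.resize(a[125:275,140:340],None,fx=4,fy=4,interpolation=cv2.INTER_CUBIC))
```

```text
(no output)
```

View pics/top0c.png

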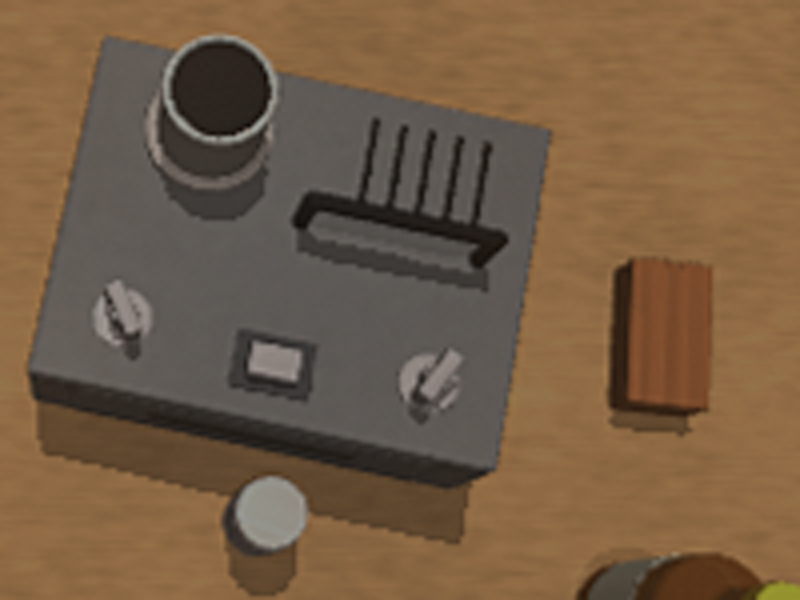

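View pics/scene0c.png

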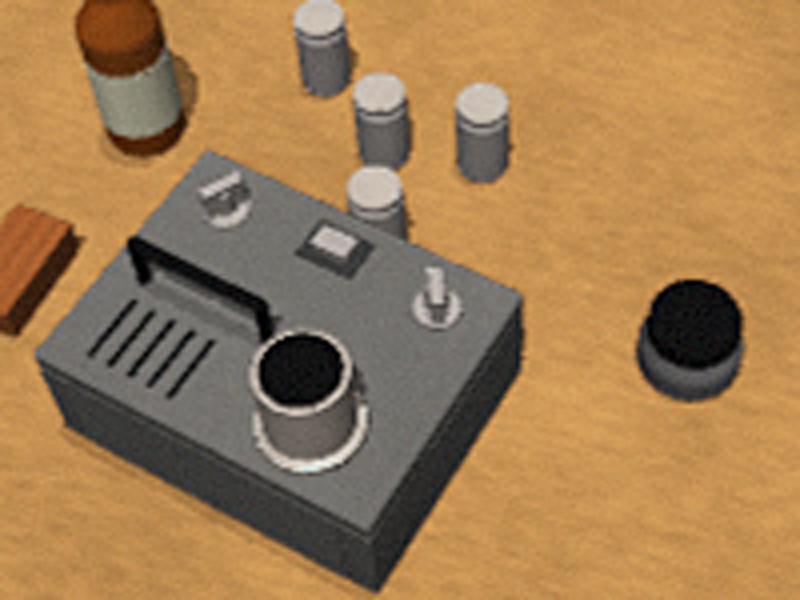

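```bash
cat > h.py <<'E'
import numpy as np
from scipy.optimize import least_squares
from scipy.spatial.transform import Rotation as Ro
from cell import env
P={n:env.camera_params(n) for n in("scene","top")}
def proj(p,X):
    c=np.asarray(p["R"])@X+np.asarray(p["t"]).ravel(); return np.array([p["fx"]*c[0]/c[2]+p["cx"],p["fy"]*c[1]/c[2]+p["cy"]])
def onplane(p,uv,z):
    R=np.asarray(p["R"]);t=np.asarray(p["t"]).ravel();C=-R.T@t
    d=R.T@np.array([(uv[0]-p["cx"])/p["fx"],(uv[1]-p["cy"])/p["fy"],1]);return C+d*(z-C[2])/d[2]
off={"top":(230,110),"scene":(140,125)}
def px(n,c): return (np.array(c)+.5)/4-.5+off[n]
E
python3 - <<'E'
from h import *
U=[(.1,.13,.1),(.1,-.13,.1),(-.1,-.13,.1),(-.1,.13,.1),(-.068,0,.112),(-.06,.085,.130),(-.06,-.085,.130)]
I={"top":[(105,37),(551,130),(495,470),(30,373),(275,361),None,None],"scene":[(365,532),(38,356),(208,152),(521,296),(333,239),None,None]}
def W(q,u): c,s=np.cos(q[2]),np.sin(q[2]); return np.array([q[0]+c*u[0]-s*u[1],q[1]+s*u[0]+c*u[1],u[2]])
for sel in (("top",),("scene",),("top","scene")):
    f=lambda q:np.concatenate([proj(P[n],W(q,u))-px(n,c) for n in sel for u,c in zip(U,I[n]) if c])
    r=least_squares(f,[.75,0,-.2]); print(sel,r.x.round(4),np.degrees(r.x[2]).round(2),r.fun.reshape(-1,2).round(2).tolist())
q=r.x
for u,nm in zip([(-.06,.085,.118),(-.06,-.085,.118),(-.068,0,.112),(-.1,0,.081),(-.16,0,.081)],["L","R","latch","front","trayout"]): print(nm,W(q,u).round(4))
for n,c,z in [("top",(271,513),.075),("scene",(375,187),.075),("top",(128,300),.13),("scene",(433,270),.13),("top",(450,362),.13),("scene",(222,182),.13)]:
    w=onplane(P[n],px(n,c),z); d=w-[q[0],q[1],0]; cc,s=np.cos(q[2]),np.sin(q[2]); print(n,c,w.round(4),"unit",(cc*d[0]+s*d[1]).round(4),(-s*d[0]+cc*d[1]).round(4))
# other things
for nm,uv,z in [("jar",(190,226),.055),("tinA",(275.5,285),.075),("tinB",(310.5,278.5),.075),("tinC",(344.5,307),.075),("bottle",(426,264),.2),("block",px("top",(670,330)),.035)]: print(nm,onplane(P["top"],uv,z).round(3))
E
```

```text
('top',) [ 0.6242 -0.0876 -0.1937] -11.1 [[-0.54, -0.78], [0.54, -0.59], [0.88, 0.82], [-1.02, 0.07], [0.15, 0.25]]
('scene',) [ 0.6267 -0.0875 -0.199 ] -11.4 [[0.59, 0.44], [-2.01, -0.25], [-0.19, -1.02], [1.2, -0.31], [0.37, 0.55]]
('top', 'scene') [ 0.6251 -0.0877 -0.1958] -11.22 [[-0.4, -1.24], [0.62, -0.83], [0.77, 0.52], [-1.06, -0.47], [0.11, -0.16], [0.93, -0.23], [-1.81, -0.59], [-0.2, -1.38], [1.26, -0.95], [0.44, 0.05]]
L [0.5828 0.0074 0.118 ]
R [ 0.5497 -0.1594  0.118 ]
latch [ 0.5584 -0.0745  0.112 ]
front [ 0.527  -0.0682  0.081 ]
trayout [ 0.4682 -0.0565  0.081 ]
top (271, 513) [ 0.4799 -0.0764  0.075 ] unit -0.1446 -0.0171
scene (375, 187) [ 0.4817 -0.0765  0.075 ] unit -0.1428 -0.0169
top (128, 300) [0.5858 0.0054 0.13  ] unit -0.0567 0.0836
scene (433, 270) [0.5738 0.0019 0.13  ] unit -0.0678 0.0779
top (450, 362) [ 0.5558 -0.1637  0.13  ] unit -0.0532 -0.0881
scene (222, 182) [ 0.5487 -0.1589  0.13  ] unit -0.0611 -0.0847
jar [0.505 0.163 0.055]
tinA [ 0.379 -0.029  0.075]
tinB [ 0.393 -0.104  0.075]
tinC [ 0.335 -0.176  0.075]
bottle [ 0.425 -0.297  0.2  ]
block [ 0.596 -0.322  0.035]
```

Emit:
carry_out(
  plan=[
    {"grip":0.2,"dp":[0,0,-0.015],"rotation":[0,0,6.6]},
    {"grip":0.2,"dp":[0,0,-0.015],"rotation":[0,0,6.6]},
    {"grip":0.2,"dp":[0,0,-0.015],"rotation":[0,0,6.6]},
    {"grip":0.2,"dp":[0,0,-0.015],"rotation":[0,0,6.6]},
    {"grip":0.2,"dp":[-0.037,-0.012,0],"rotation":[0,0,0]},
    {"grip":0.2,"dp":[-0.037,-0.012,0],"rotation":[0,0,0]},
    {"grip":0.2,"dp":[-0.037,-0.012,0],"rotation":[0,0,0]},
    {"grip":0.2,"dp":[-0.037,-0.012,0],"rotation":[0,0,0]},
  ],
  force=25,
)

```text
time_s: 0.77
tool_pos: [0.241, -0.4945, 0.2763]
tool_rot: [179.4, 0.5, -103.7]
force: [0.3, 0.1, -0.4]
grip_width: 0.0698
```

```bash
cat >> h.py <<'E'
def go(x,y,z,yaw=None):
    o=env.get_obs(); R=Ro.from_euler("xyz",o["tool_rot"],degrees=True)
    d=R.inv().apply(np.array([x,y,z])-o["tool_pos"])
    yaw=o["tool_rot"][2] if yaw is None else yaw
    w=(R.inv()*Ro.from_euler("xyz",[180,0,yaw],degrees=True)).as_rotvec(degrees=True)
    print("t",round(o["time_s"],2),"tool",o["tool_pos"].round(4),o["tool_rot"].round(2),"F",o["force"].round(1),"w",round(o["grip_width"],4))
    print("dp",d.round(4),"rot",w.round(2),"rows",round(max(np.linalg.norm(d)/.0417,np.abs(w).max()/7.16),1))
E
python3 -c "
from h import *
go(.481,-.0765,.2763,-101.2)"
```

```text
t 0.77 tool [ 0.241  -0.4945  0.2763] [ 179.35    0.48 -103.74] F [ 0.3  0.1 -0.4] w 0.0698
dp [-0.463  -0.1339  0.0024] rot [ 0.64  0.5  -2.54] rows 11.6
```

Emit:
carry_out(
  plan=[
    {"grip":0.2,"dp":[-0.038,-0.011,0],"rotation":[0.6,0.5,-2.5]},
    {"grip":0.2,"dp":[-0.038,-0.013,0],"rotation":[0,0,0]},
    {"grip":0.2,"dp":[-0.038,-0.013,0],"rotation":[0,0,0]},
    {"grip":0.2,"dp":[-0.038,-0.013,0],"rotation":[0,0,0]},
    {"grip":0.2,"dp":[-0.038,-0.013,0],"rotation":[0,0,0]},
    {"grip":0.2,"dp":[-0.038,-0.013,0],"rotation":[0,0,0]},
    {"grip":0.2,"dp":[-0.038,-0.013,0],"rotation":[0,0,0]},
    {"grip":0.2,"dp":[-0.038,-0.013,0],"rotation":[0,0,0]},
  ],
)

```text
time_s: 1.43
tool_pos: [0.4033, -0.2036, 0.2734]
tool_rot: [179.8, -0.0, -101.3]
force: [0.8, -0.3, -1.1]
grip_width: 0.07
```

```bash
python3 -c "
from h import *
go(.481,-.0765,.15,-101.2)"
```

```text
t 1.43 tool [ 0.4033 -0.2036  0.2734] [ 1.7980e+02 -5.0000e-02 -1.0128e+02] F [ 0.8 -0.3 -1.1] w 0.07
dp [-0.14   -0.0517  0.1231] rot [ 0.2  -0.05 -0.08] rows 4.6
```

Emit:
carry_out(
  plan=[
    {"grip":0.2,"dp":[-0.034,-0.013,0.015],"rotation":[0,0,0]},
    {"grip":0.2,"dp":[-0.034,-0.013,0.02],"rotation":[0,0,0]},
    {"grip":0.2,"dp":[-0.028,-0.01,0.025],"rotation":[0,0,0]},
    {"grip":0.2,"dp":[-0.022,-0.008,0.03],"rotation":[0,0,0]},
    {"grip":0.2,"dp":[-0.014,-0.006,0.025],"rotation":[0,0,0]},
    {"grip":0.2,"dp":[-0.004,-0.001,0.01],"rotation":[0,0,0]},
    {"grip":0.2,"dp":[0,0,0],"rotation":[0,0,0]},
  ],
)

```text
time_s: 2.02
tool_pos: [0.485, -0.0639, 0.1459]
tool_rot: [-179.8, -0.0, -100.3]
force: [-0.4, 0.1, 0.4]
grip_width: 0.0697
```

```bash
python3 -c "
from h import *
go(.481,-.0765,.036,-101.2)
import cv2
p=env.camera_params('wrist'); print(proj(p,np.array([.481,-.0765,.075])),proj(p,np.array([.5828,.0074,.13])),proj(p,np.array([.5497,-.1594,.13])),proj(p,np.array([.5584,-.0745,.112])))
cv2.imwrite('pics/w1.png',env.read_camera('wrist')[:,:,::-1])"
```

```text
t 2.02 tool [ 0.485  -0.0639  0.1459] [-1.7981e+02 -4.0000e-02 -1.0031e+02] F [-0.4  0.1  0.4] w 0.0697
dp [0.013  0.002  0.1099] rot [-0.19 -0.04  0.89] rows 2.7
[266.57189212 201.58958467] [114.40847315  98.69163799] [381.17475256 103.46025942] [248.46105032 114.7315871 ]
```

View pics/w1.png

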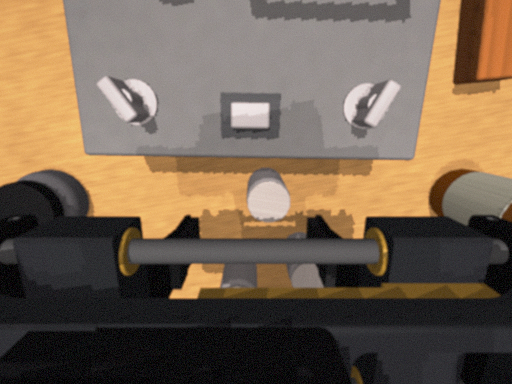

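The wrist view shows the tin top at (268,200), the latch at (250,115) and the screw heads at (117,98) and (383,103). All are within 3 px of prediction, so I'll align and descend on the tin.

Emit:
carry_out(
  plan=[
    {"grip":0.2,"dp":[0.013,0.002,0.005],"rotation":[0,0,0.9]},
    {"grip":0.2,"dp":[0,0,0.02],"rotation":[0,0,0]},
    {"grip":0.2,"dp":[0,0,0.025],"rotation":[0,0,0]},
    {"grip":0.2,"dp":[0,0,0.025],"rotation":[0,0,0]},
    {"grip":0.2,"dp":[0,0,0.02],"rotation":[0,0,0]},
    {"grip":0.2,"dp":[0,0,0.01],"rotation":[0,0,0]},
    {"grip":0.2,"dp":[0,0,0.002],"rotation":[0,0,0]},
  ],
)

```text
time_s: 2.65
tool_pos: [0.485, -0.0986, 0.0461]
tool_rot: [-178.7, -0.6, -102.8]
force: [0.2, 0.8, 2.3]
grip_width: 0.0691
```

```bash
python3 -c "
from h import *
go(.481,-.0765,.036,-101.2)"
```

```text
t 2.65 tool [ 0.485  -0.0986  0.0461] [-178.71   -0.65 -102.79] F [0.2 0.8 2.3] w 0.0691
dp [-0.0208  0.0091  0.0097] rot [-1.29 -0.67 -1.58] rows 0.6
```

```bash
python3 -c "
from h import *
import cv2
go(.481,-.0765,.036,-101.2)
w=env.read_camera('wrist');t=env.read_camera('scene')
cv2.imwrite('pics/m1.png',np.hstack([cv2.resize(w[130:330,170:370],(400,400)),cv2.resize(t[100:240,180:320],(400,400))])[:,:,::-1])
go(.481,-.0765,.036,-101.2)"
```

```text
t 2.65 tool [ 0.485  -0.0986  0.0461] [-178.71   -0.65 -102.79] F [0.2 0.8 2.3] w 0.0691
dp [-0.0208  0.0091  0.0097] rot [-1.29 -0.67 -1.58] rows 0.6
t 2.75 tool [ 0.4858 -0.0985  0.0473] [-178.62   -0.68 -102.73] F [ 0.5 -0.3  0.4] w 0.0691
dp [-0.0205  0.0098  0.0108] rot [-1.37 -0.7  -1.52] rows 0.6
```

View pics/m1.png

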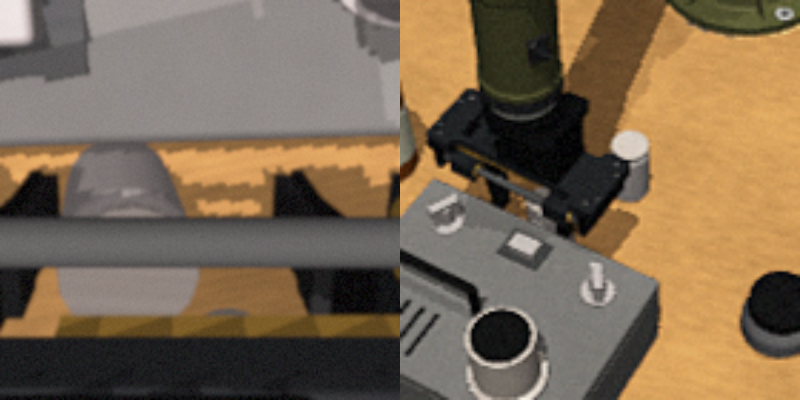

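The tin is upright between the fingers, close to the left one. I'll recentre gently and close.

Emit:
carry_out(
  plan=[
    {"grip":0.2,"dp":[-0.004,0.002,0.001],"rotation":[-0.7,-0.3,-0.7]},
    {"grip":0.2,"dp":[-0.004,0.001,0.001],"rotation":[-0.5,-0.3,-0.5]},
    {"grip":0.2,"dp":[-0.002,0,0],"rotation":[0,0,0]},
    {"grip":0.2,"dp":[0,0,0],"rotation":[0,0,0]},
    {"grip":0.2,"dp":[0,0,0],"rotation":[0,0,0]},
  ],
)

```text
time_s: 3.17
tool_pos: [0.4882, -0.0896, 0.05]
tool_rot: [-179.5, -0.2, -101.5]
force: [-0.4, -0.3, -0.8]
grip_width: 0.0696
```

```bash
python3 -c "
from h import *
go(.481,-.0765,.036,-101.2)"
```

```text
t 3.17 tool [ 0.4882 -0.0896  0.05  ] [-179.5    -0.19 -101.48] F [-0.4 -0.3 -0.8] w 0.0696
dp [-0.0114  0.0098  0.0139] rot [-0.5  -0.19 -0.28] rows 0.5
```

Emit:
carry_out(
  plan=[
    {"grip":0.2,"dp":[-0.004,0.004,0.005],"rotation":[-0.3,-0.2,-0.3]},
    {"grip":0.2,"dp":[-0.004,0.004,0.005],"rotation":[-0.2,0,0]},
    {"grip":0.2,"dp":[-0.002,0.002,0.003],"rotation":[0,0,0]},
    {"grip":0.6,"dp":[0,0,0.001],"rotation":[0,0,0]},
    {"grip":0.7,"dp":[0,0,0.0005],"rotation":[0,0,0]},
    {"grip":0.8,"dp":[0,0,0.0005],"rotation":[0,0,0]},
    {"grip":0.9,"dp":[0,0,0.0005],"rotation":[0,0,0]},
    {"grip":0.9,"dp":[0,0,0.0005],"rotation":[0,0,0]},
  ],
  force=20,
)

```text
time_s: 3.83
tool_pos: [0.4792, -0.076, 0.0323]
tool_rot: [179.9, -0.0, -101.0]
force: [-0.8, -2.5, 2.2]
grip_width: 0.044
```

```bash
python3 -c "
from h import *
go(.481,-.0765,.12,-101.2)"
```

```text
t 3.83 tool [ 0.4792 -0.076   0.0323] [ 1.7993e+02 -1.0000e-02 -1.0104e+02] F [-0.8 -2.5  2.2] w 0.044
dp [ 0.0002 -0.0017 -0.0877] rot [ 0.07 -0.01  0.16] rows 2.1
```

Emit:
carry_out(
  plan=[
    {"grip":0.9,"dp":[0,0,0],"rotation":[0,0,0]},
    {"grip":0.9,"dp":[0,0,-0.01],"rotation":[0,0,0]},
    {"grip":0.9,"dp":[0,0,-0.025],"rotation":[0,0,0]},
    {"grip":0.9,"dp":[0,0,-0.025],"rotation":[0,0,0]},
    {"grip":0.9,"dp":[-0.015,0.007,-0.01],"rotation":[0,0,0]},
    {"grip":0.9,"dp":[-0.025,0.011,0],"rotation":[0,0,0]},
    {"grip":0.9,"dp":[-0.03,0.014,0],"rotation":[0,0,0]},
    {"grip":0.9,"dp":[-0.03,0.014,0],"rotation":[0,0,0]},
  ],
  force=25,
)

```text
time_s: 4.5
tool_pos: [0.4533, 0.0264, 0.1079]
tool_rot: [179.9, 0.0, -102.0]
force: [0.8, 0.6, -1.5]
grip_width: 0.0414
```

```bash
python3 -c "
from h import *
go(.44,.085,.12,-101.2)"
```

```text
t 4.5 tool [0.4533 0.0264 0.1079] [ 1.7988e+02  2.0000e-02 -1.0196e+02] F [ 0.8  0.6 -1.5] w 0.0414
dp [-0.0546  0.0252 -0.0121] rot [ 0.12  0.02 -0.76] rows 1.5
```

Emit:
carry_out(
  plan=[
    {"grip":0.9,"dp":[-0.018,0.008,0],"rotation":[0,0,-0.5]},
    {"grip":0.9,"dp":[-0.012,0.006,0],"rotation":[0,0,0]},
    {"grip":0.9,"dp":[-0.006,0.003,0],"rotation":[0,0,0]},
    {"grip":0.9,"dp":[-0.002,0.001,0],"rotation":[0,0,0]},
    {"grip":0.9,"dp":[0,0,0],"rotation":[0,0,0]},
  ],
)

```text
time_s: 4.92
tool_pos: [0.4406, 0.077, 0.1108]
tool_rot: [180.0, 0.1, -100.8]
force: [1.0, 0.6, -2.9]
grip_width: 0.0413
```

```bash
python3 -c "
from h import *
go(.44,.085,.034,-101.2)"
```

```text
t 4.92 tool [0.4406 0.077  0.1108] [ 1.7999e+02  6.0000e-02 -1.0077e+02] F [ 1.   0.6 -2.9] w 0.0413
dp [-0.0076  0.0021  0.0768] rot [0.01 0.06 0.43] rows 1.9
```

Emit:
carry_out(
  plan=[
    {"grip":0.9,"dp":[-0.005,0.001,0.015],"rotation":[0,0,0.3]},
    {"grip":0.9,"dp":[-0.002,0.001,0.02],"rotation":[0,0,0]},
    {"grip":0.9,"dp":[0,0,0.018],"rotation":[0,0,0]},
    {"grip":0.9,"dp":[0,0,0.01],"rotation":[0,0,0]},
    {"grip":0.9,"dp":[0,0,0.004],"rotation":[0,0,0]},
    {"grip":0.9,"dp":[0,0,0.001],"rotation":[0,0,0]},
  ],
)

```text
time_s: 5.42
tool_pos: [0.4438, 0.0777, 0.0418]
tool_rot: [-179.8, -0.0, -101.7]
force: [0.4, -0.2, -1.8]
grip_width: 0.0417
```

```bash
python3 -c "
from h import *
go(.44,.085,.034,-101.2)"
```

```text
t 5.42 tool [0.4438 0.0777 0.0418] [-1.7976e+02 -3.0000e-02 -1.0167e+02] F [ 0.4 -0.2 -1.8] w 0.0417
dp [-0.0064  0.0053  0.0078] rot [-0.24 -0.03 -0.47] rows 0.3
```

Emit:
carry_out(
  plan=[
    {"grip":0.9,"dp":[0,0.002,0.003],"rotation":[0,0,0]},
    {"grip":0.9,"dp":[0,0.001,0.003],"rotation":[0,0,0]},
    {"grip":0.9,"dp":[0,0,0.002],"rotation":[0,0,0]},
    {"grip":0.9,"dp":[0,0,0.0015],"rotation":[0,0,0]},
    {"grip":0.9,"dp":[0,0,0.001],"rotation":[0,0,0]},
  ],
)

```text
time_s: 5.83
tool_pos: [0.4428, 0.0768, 0.0324]
tool_rot: [-179.6, -0.0, -101.8]
force: [-0.6, -0.6, -2.4]
grip_width: 0.041
```

Emit:
carry_out(
  plan=[
    {"grip":0.9,"dp":[0,0,0.0015],"rotation":[0,0,0]},
    {"grip":0.9,"dp":[0,0,0.001],"rotation":[0,0,0]},
    {"grip":0.9,"dp":[0,0,0.001],"rotation":[0,0,0]},
  ],
)

```text
time_s: 6.08
tool_pos: [0.4437, 0.0766, 0.0321]
tool_rot: [-179.6, -0.2, -101.9]
force: [-4.5, -0.5, 7.4]
grip_width: 0.0408
```

Emit:
carry_out(
  plan=[
    {"grip":0.45,"dp":[0,0,0],"rotation":[0,0,0]},
    {"grip":0.35,"dp":[0,0,0],"rotation":[0,0,0]},
    {"grip":0.25,"dp":[0,0,0],"rotation":[0,0,0]},
    {"grip":0.25,"dp":[0,0,-0.005],"rotation":[0,0,0]},
    {"grip":0.25,"dp":[0,0,-0.02],"rotation":[0,0,0]},
    {"grip":0.25,"dp":[0,0,-0.04],"rotation":[0,0,0]},
    {"grip":0.4,"dp":[0,0,-0.04],"rotation":[0,0,0]},
    {"grip":0.6,"dp":[0,0,-0.03],"rotation":[0,0,0]},
  ],
)

```text
time_s: 6.75
tool_pos: [0.4389, 0.0781, 0.1682]
tool_rot: [179.8, -0.1, -101.7]
force: [0.6, -0.6, -1.1]
grip_width: 0.0584
```

Run:
```python
from h import *
go(.5828,.0074,.17,-64)
# bar angles from wrist picture w1 unavailable pose; use top/scene crops: project bar at nominal angles
o=env.get_obs(); print(o["qpos"].round(1))
```

```text
t 6.75 tool [0.4389 0.0781 0.1682] [ 1.7983e+02 -1.2000e-01 -1.0166e+02] F [ 0.6 -0.6 -1.1] w 0.0584
dp [ 0.0402 -0.1553 -0.0021] rot [  0.2   -0.06 -37.66] rows 5.3
[  32.6   -3.9  -43.9  113.3   -2.8   69.7 -111.9]
```

Emit:
carry_out(
  plan=[
    {"grip":0.6,"dp":[0,0,-0.005],"rotation":[0,0,-6]},
    {"grip":0.6,"dp":[0,0,-0.002],"rotation":[0,0,-6.5]},
    {"grip":0.6,"dp":[0,0,0],"rotation":[0,0,-6.5]},
    {"grip":0.6,"dp":[0,0,0],"rotation":[0,0,-6.5]},
    {"grip":0.6,"dp":[0.006,-0.007,0],"rotation":[0,0,-6.5]},
    {"grip":0.6,"dp":[0.015,-0.012,0],"rotation":[0,0,-4]},
    {"grip":0.6,"dp":[0.024,-0.019,0],"rotation":[0,0,0]},
    {"grip":0.6,"dp":[0.024,-0.019,0],"rotation":[0,0,0]},
  ],
)

```text
time_s: 7.42
tool_pos: [0.5252, 0.0426, 0.1924]
tool_rot: [-179.1, -1.0, -63.3]
force: [-0.5, 0.2, 0.4]
grip_width: 0.0349
```

Run:
```python
from h import *
go(.5828,.0074,.17,-64)
```

```text
t 7.42 tool [0.5252 0.0426 0.1924] [-179.08   -1.01  -63.32] F [-0.5  0.2  0.4] w 0.0349
dp [ 0.0569 -0.0352  0.024 ] rot [-0.93 -1.    0.69] rows 1.7
```

Emit:
carry_out(
  plan=[
    {"grip":0.6,"dp":[0.018,-0.011,0.005],"rotation":[-0.5,-0.5,0.3]},
    {"grip":0.6,"dp":[0.013,-0.008,0.005],"rotation":[-0.4,-0.4,0.3]},
    {"grip":0.6,"dp":[0.008,-0.005,0.003],"rotation":[0,0,0]},
    {"grip":0.6,"dp":[0.003,-0.001,0.002],"rotation":[0,0,0]},
    {"grip":0.6,"dp":[0,0,0.001],"rotation":[0,0,0]},
  ],
)

```text
time_s: 7.83
tool_pos: [0.5738, 0.0113, 0.1779]
tool_rot: [-179.7, -0.1, -64.2]
force: [0.4, 0.6, 0.1]
grip_width: 0.0347
```

Run:
```python
from h import *
import cv2
go(.5828,.0074,.13,-64)
p=env.camera_params('wrist')
im=env.read_camera('wrist')[:,:,::-1].copy()
for sgn,a in ((1,23.2),(1,28.9)):
    a=np.radians(a)
    for s in(-.015,.015):
        print(proj(p,np.array([.5828+s*np.cos(a),.0074+s*np.sin(a),.13])).round(1))
print(proj(p,np.array([.5828,.0074,.13])).round(1), proj(p,np.array([.5497,-.1594,.13])).round(1),proj(p,np.array([.5584,-.0745,.112])).round(1))
t=env.read_camera('scene')[:,:,::-1]
cv2.imwrite('pics/m2.png',np.hstack([im,cv2.resize(t[100:292,200:344],(288,384))]))
```

```text
t 7.83 tool [0.5738 0.0113 0.1779] [-1.797e+02 -8.000e-02 -6.419e+01] F [0.4 0.6 0.1] w 0.0347
dp [ 0.0074 -0.0062  0.048 ] rot [-0.3  -0.08 -0.19] rows 1.2
[260.  217.3]
[261.9 182.5]
[261.7 217.3]
[260.1 182.5]
[260.9 200.2] [407.1 306.7] [326.6 253.2]
```

View pics/m2.png

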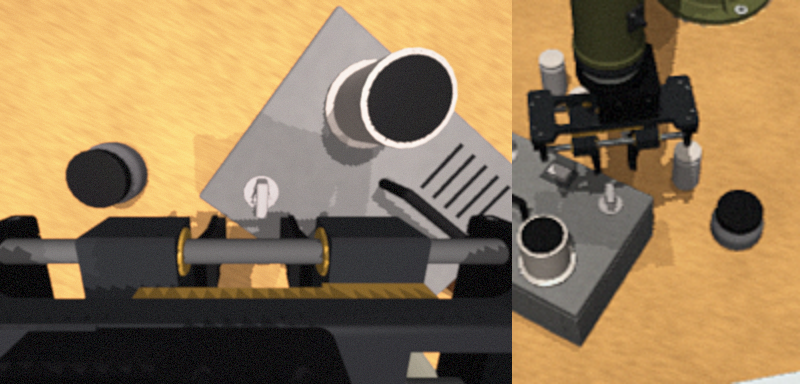

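The head top centre is at (263,200) against a predicted (261,200), with the bar along the tool's y axis. The tin stands upright at its new place, so I'll descend.

Emit:
carry_out(
  plan=[
    {"grip":0.6,"dp":[0.004,-0.003,0.005],"rotation":[-0.2,0,0]},
    {"grip":0.6,"dp":[0.003,-0.002,0.01],"rotation":[0,0,0]},
    {"grip":0.6,"dp":[0.001,-0.001,0.012],"rotation":[0,0,0]},
    {"grip":0.6,"dp":[0,0,0.012],"rotation":[0,0,0]},
    {"grip":0.6,"dp":[0,0,0.008],"rotation":[0,0,0]},
    {"grip":0.6,"dp":[0,0,0.004],"rotation":[0,0,0]},
    {"grip":0.6,"dp":[0,0,0.001],"rotation":[0,0,0]},
  ],
)

```text
time_s: 8.52
tool_pos: [0.5799, 0.0102, 0.1217]
tool_rot: [-180.0, -0.2, -63.8]
force: [-0.4, -0.1, 0.4]
grip_width: 0.0352
```

Run:
```python
from h import *
go(.5828,.0074,.107,-64)
```

```text
t 8.52 tool [0.5799 0.0102 0.1217] [-179.98   -0.21  -63.82] F [-0.4 -0.1  0.4] w 0.0352
dp [ 0.0037 -0.0014  0.0147] rot [-0.02 -0.21  0.18] rows 0.4
```

Emit:
carry_out(
  plan=[
    {"grip":0.6,"dp":[0.003,-0.002,0.005],"rotation":[0,0,0]},
    {"grip":0.6,"dp":[0.002,-0.001,0.006],"rotation":[0,0,0]},
    {"grip":0.6,"dp":[0,0,0.003],"rotation":[0,0,0]},
    {"grip":0.6,"dp":[0,0,0.0015],"rotation":[0,0,0]},
    {"grip":0.6,"dp":[0,0,0.001],"rotation":[0,0,0]},
  ],
)

```text
time_s: 8.93
tool_pos: [0.5855, 0.0067, 0.1033]
tool_rot: [-180.0, -0.2, -63.8]
force: [-0.4, -0.3, -0.3]
grip_width: 0.035
```

Run:
```python
from h import *
go(.5828,.0074,.107,-64)
```

```text
t 8.93 tool [0.5855 0.0067 0.1033] [-179.97   -0.2   -63.82] F [-0.4 -0.3 -0.3] w 0.035
dp [-0.0018  0.0021 -0.0037] rot [-0.03 -0.2   0.18] rows 0.1
```

Emit:
carry_out(
  plan=[
    {"grip":0.6,"dp":[-0.001,0.002,-0.002],"rotation":[0,0,0]},
    {"grip":0.75,"dp":[-0.001,0,0],"rotation":[0,0,0]},
    {"grip":0.85,"dp":[0,0,0],"rotation":[0,0,0]},
    {"grip":0.95,"dp":[0,0,0],"rotation":[0,0,0]},
    {"grip":1,"dp":[0,0,0],"rotation":[0,0,0]},
    {"grip":1,"dp":[0,0,0],"rotation":[0,0,0]},
  ],
  force=35,
)

```text
time_s: 9.43
tool_pos: [0.5832, 0.0074, 0.1066]
tool_rot: [-179.9, -0.3, -63.8]
force: [0.6, -1.2, -1.6]
grip_width: 0.0139
```

Run:
```python
from h import *
go(.5828,.0074,.114,-64); print(env.get_obs()["wrist_torque"].round(2))
```

```text
t 9.43 tool [0.5832 0.0074 0.1066] [-179.88   -0.29  -63.83] F [ 0.6 -1.2 -1.6] w 0.0139
dp [-0.0001  0.0004 -0.0074] rot [-0.12 -0.29  0.17] rows 0.2
[-0.15 -0.18  0.05]
```

Emit:
carry_out(
  plan=[
    {"grip":1,"dp":[0,0,0],"rotation":[0,0,0]},
    {"grip":1,"dp":[0,0,0],"rotation":[0,0,0]},
    {"grip":1,"dp":[0,0,-0.002],"rotation":[0,0,0]},
    {"grip":1,"dp":[0,0,-0.002],"rotation":[0,0,0]},
    {"grip":1,"dp":[0,0,-0.002],"rotation":[0,0,0]},
    {"grip":1,"dp":[0,0,-0.001],"rotation":[0,0,0]},
  ],
)

```text
time_s: 9.93
tool_pos: [0.5832, 0.0074, 0.1118]
tool_rot: [-179.9, -0.2, -63.8]
force: [2.2, 0.3, -5.5]
grip_width: 0.0142
```

Run:
```python
from h import *
go(.5828,.0074,.114,-64); print(env.get_obs()["wrist_torque"].round(2))
```

```text
t 9.93 tool [0.5832 0.0074 0.1118] [-179.85   -0.21  -63.84] F [ 2.2  0.3 -5.5] w 0.0142
dp [-0.0002  0.0003 -0.0022] rot [-0.15 -0.21  0.16] rows 0.1
[ 0.09 -0.59 -0.03]
```

Width 14.2 mm suggests I may be on the 15 mm stem rather than the 10 mm bar. I'll regrasp slightly higher.

Emit:
carry_out(
  plan=[
    {"grip":0.7,"dp":[0,0,0],"rotation":[0,0,0]},
    {"grip":0.7,"dp":[0,0,0.0005],"rotation":[0,0,0]},
    {"grip":0.7,"dp":[0,0,0.0005],"rotation":[0,0,0]},
    {"grip":0.85,"dp":[0,0,0.0005],"rotation":[0,0,0]},
    {"grip":1,"dp":[0,0,0.0005],"rotation":[0,0,0]},
    {"grip":1,"dp":[0,0,0],"rotation":[0,0,0]},
    {"grip":1,"dp":[0,0,0],"rotation":[0,0,0]},
    {"grip":1,"dp":[0,0,0],"rotation":[0,0,0]},
  ],
)

```text
time_s: 10.6
tool_pos: [0.5833, 0.0075, 0.112]
tool_rot: [-179.9, -0.3, -63.8]
force: [1.2, -0.4, -1.0]
grip_width: 0.0135
```

Run:
```python
from h import *
go(.5828,.0074,.114,-64); print(env.get_obs()["wrist_torque"].round(2))
```

```text
t 10.6 tool [0.5833 0.0075 0.112 ] [-179.85   -0.28  -63.84] F [ 1.2 -0.4 -1. ] w 0.0135
dp [-0.0002  0.0005 -0.002 ] rot [-0.15 -0.28  0.16] rows 0.0
[ 0.01 -0.13  0.  ]
```

Emit:
carry_out(
  plan=[
    {"grip":1,"dp":[0,0,-0.002],"rotation":[0,0,0]},
    {"grip":1,"dp":[0,0,-0.0025],"rotation":[0,0,0]},
    {"grip":1,"dp":[0,0,-0.002],"rotation":[0,0,0]},
    {"grip":1,"dp":[0,0,-0.0015],"rotation":[0,0,0]},
    {"grip":1,"dp":[0,0,-0.001],"rotation":[0,0,0]},
    {"grip":1,"dp":[0,0,-0.0005],"rotation":[0,0,-3]},
    {"grip":1,"dp":[0,0,-0.0005],"rotation":[0,0,-3]},
    {"grip":1,"dp":[0,0,-0.0005],"rotation":[0,0,-3]},
  ],
)

```text
time_s: 11.27
tool_pos: [0.5832, 0.0077, 0.1202]
tool_rot: [-179.9, -0.2, -54.6]
force: [2.4, 0.7, -6.5]
grip_width: 0.0135
```

Run:
```python
from h import *
go(.5828,.0074,.119,-64); print(env.get_obs()["wrist_torque"].round(2))
```

```text
t 11.27 tool [0.5832 0.0077 0.1202] [-179.85   -0.18  -54.58] F [ 2.4  0.7 -6.5] w 0.0135
dp [0.     0.0005 0.0012] rot [-0.16 -0.17  9.42] rows 1.3
[ 0.08 -0.68 -0.14]
```

Emit:
carry_out(
  plan=[
    {"grip":1,"dp":[0,0,0],"rotation":[0,0,-5]},
    {"grip":1,"dp":[0,0,-0.0008],"rotation":[0,0,-6]},
    {"grip":1,"dp":[0,0,-0.001],"rotation":[0,0,-6]},
    {"grip":1,"dp":[0,0,-0.001],"rotation":[0,0,-6]},
    {"grip":1,"dp":[0,0,-0.001],"rotation":[0,0,-6]},
    {"grip":1,"dp":[0,0,-0.001],"rotation":[0,0,-6]},
  ],
)

```text
time_s: 11.77
tool_pos: [0.5824, 0.0082, 0.1236]
tool_rot: [-179.9, -0.1, -18.1]
force: [2.9, 0.5, -7.1]
grip_width: 0.0134
```

Run:
```python
from h import *
go(.5828,.0074,.119,16); print(env.get_obs()["wrist_torque"].round(2))
```

```text
t 11.77 tool [0.5824 0.0082 0.1236] [-1.799e+02 -1.200e-01 -1.805e+01] F [ 2.9  0.5 -7.1] w 0.0134
dp [0.0006 0.0007 0.0046] rot [ -0.06  -0.14 -34.05] rows 4.8
[ 0.12 -0.74 -0.13]
```

Emit:
carry_out(
  plan=[
    {"grip":1,"dp":[0,0,-0.001],"rotation":[0,0,-6]},
    {"grip":1,"dp":[0,0,-0.001],"rotation":[0,0,-6]},
    {"grip":1,"dp":[0,0,-0.0005],"rotation":[0,0,-6]},
    {"grip":1,"dp":[0,0,-0.0005],"rotation":[0,0,-6]},
    {"grip":1,"dp":[0,0,-0.0005],"rotation":[0,0,-4]},
    {"grip":1,"dp":[0,0,0],"rotation":[0,0,-3]},
  ],
)

```text
time_s: 12.27
tool_pos: [0.5815, 0.0083, 0.1252]
tool_rot: [-179.8, -0.1, 14.5]
force: [2.7, 0.7, -7.4]
grip_width: 0.0135
```

Run:
```python
from h import *
go(.5828,.0074,.119,16); print(env.get_obs()["wrist_torque"].round(2))
```

```text
t 12.27 tool [0.5815 0.0083 0.1252] [-1.7984e+02 -9.0000e-02  1.4540e+01] F [ 2.7  0.7 -7.4] w 0.0135
dp [0.001  0.0012 0.0062] rot [-0.16 -0.09 -1.46] rows 0.2
[ 0.17 -0.87 -0.11]
```

Emit:
carry_out(
  plan=[
    {"grip":0.6,"dp":[0,0,0],"rotation":[0,0,0]},
    {"grip":0.6,"dp":[0,0,0],"rotation":[0,0,0]},
    {"grip":0.6,"dp":[0,0,0],"rotation":[0,0,0]},
    {"grip":0.6,"dp":[0,0,-0.01],"rotation":[0,0,0]},
    {"grip":0.6,"dp":[0,0,-0.03],"rotation":[0,0,0]},
    {"grip":0.6,"dp":[0,0,-0.03],"rotation":[0,0,3]},
    {"grip":0.6,"dp":[0,0,-0.01],"rotation":[0,0,6.5]},
    {"grip":0.6,"dp":[0,0,0],"rotation":[0,0,7]},
  ],
)

```text
time_s: 12.93
tool_pos: [0.5801, 0.0086, 0.2141]
tool_rot: [-179.9, 0.1, -2.7]
force: [-0.3, 0.3, -0.6]
grip_width: 0.0347
```

Emit:
carry_out(
  plan=[
    {"grip":0.6,"dp":[0,0,0],"rotation":[0,0,7]},
    {"grip":0.6,"dp":[0,0,0],"rotation":[0,0,7]},
    {"grip":0.6,"dp":[0,0,0],"rotation":[0,0,7]},
    {"grip":0.6,"dp":[0,0,0],"rotation":[0,0,7]},
    {"grip":0.6,"dp":[0,0,0],"rotation":[0,0,7]},
    {"grip":0.6,"dp":[0,0,0],"rotation":[0,0,7]},
    {"grip":0.6,"dp":[0,0,0],"rotation":[0,0,7]},
    {"grip":0.6,"dp":[0,0,0],"rotation":[0,0,7]},
  ],
)

```text
time_s: 13.6
tool_pos: [0.5826, 0.0118, 0.2301]
tool_rot: [-179.4, -0.4, -60.0]
force: [0.1, -0.0, -0.0]
grip_width: 0.0349
```

Run:
```python
from h import *
go(.5497,-.1594,.19,-127); print(env.get_obs()["qpos"].round(1))
```

```text
t 13.6 tool [0.5826 0.0118 0.2301] [-179.43   -0.43  -60.  ] F [ 0.1 -0.  -0. ] w 0.0349
dp [0.1315 0.1145 0.04  ] rot [-7.5e-01 -5.0e-02  6.7e+01] rows 9.4
[ 33.   13.5 -42.9  91.9   9.6  77.6 -71. ]
```

Emit:
carry_out(
  plan=[
    {"grip":0.6,"dp":[0,0,0],"rotation":[-0.4,0,7]},
    {"grip":0.6,"dp":[0,0,0],"rotation":[0,0,7]},
    {"grip":0.6,"dp":[0,0,0],"rotation":[0,0,7]},
    {"grip":0.6,"dp":[0,0,0],"rotation":[0,0,7]},
    {"grip":0.6,"dp":[0,0,0],"rotation":[0,0,7]},
    {"grip":0.6,"dp":[0,0,0],"rotation":[0,0,7]},
    {"grip":0.6,"dp":[0,0,0],"rotation":[0,0,7]},
    {"grip":0.6,"dp":[0,0,0],"rotation":[0,0,7]},
  ],
)

```text
time_s: 14.27
tool_pos: [0.5832, 0.0157, 0.2436]
tool_rot: [-179.0, 0.1, -117.3]
force: [0.6, -0.6, 0.0]
grip_width: 0.0343
```

Run:
```python
from h import *
go(.5497,-.1594,.19,-127); print(env.get_obs()["qpos"].round(1))
```

```text
t 14.27 tool [0.5832 0.0157 0.2436] [-1.7902e+02  1.1000e-01 -1.1728e+02] F [ 0.6 -0.6  0. ] w 0.0343
dp [ 0.1711 -0.0495  0.0541] rot [-0.97  0.2   9.72] rows 4.5
[  27.2   11.9  -36.4   91.     7.7   78.6 -127.3]
```

Emit:
carry_out(
  plan=[
    {"grip":0.6,"dp":[0.02,-0.006,0.004],"rotation":[-0.5,0.1,3]},
    {"grip":0.6,"dp":[0.034,-0.01,0.006],"rotation":[-0.4,0,3]},
    {"grip":0.6,"dp":[0.034,-0.006,0.01],"rotation":[0,0,2]},
    {"grip":0.6,"dp":[0.034,-0.004,0.01],"rotation":[0,0,0]},
    {"grip":0.6,"dp":[0.022,-0.002,0.01],"rotation":[0,0,0]},
    {"grip":0.6,"dp":[0.012,-0.001,0.006],"rotation":[0,0,0]},
    {"grip":0.6,"dp":[0.005,0,0.003],"rotation":[0,0,0]},
    {"grip":0.6,"dp":[0,0,0],"rotation":[0,0,0]},
  ],
)

```text
time_s: 14.93
tool_pos: [0.5184, -0.1394, 0.2029]
tool_rot: [-179.5, 0.4, -125.7]
force: [0.5, -0.4, -0.9]
grip_width: 0.0353
```

Run:
```python
from h import *
go(.5497,-.1594,.17,-127)
```

```text
t 14.93 tool [ 0.5184 -0.1394  0.2029] [-179.46    0.39 -125.75] F [ 0.5 -0.4 -0.9] w 0.0353
dp [-0.0018 -0.0367  0.0332] rot [-0.53  0.4   1.25] rows 1.2
```

Emit:
carry_out(
  plan=[
    {"grip":0.6,"dp":[-0.001,-0.01,0.006],"rotation":[-0.3,0.2,0.6]},
    {"grip":0.6,"dp":[0,-0.012,0.01],"rotation":[-0.2,0.2,0.5]},
    {"grip":0.6,"dp":[0,-0.008,0.008],"rotation":[0,0,0]},
    {"grip":0.6,"dp":[0,-0.003,0.004],"rotation":[0,0,0]},
    {"grip":0.6,"dp":[0,0,0.001],"rotation":[0,0,0]},
  ],
)

```text
time_s: 15.35
tool_pos: [0.5503, -0.1552, 0.1783]
tool_rot: [-179.6, 0.2, -126.6]
force: [0.2, 0.6, 0.6]
grip_width: 0.0348
```

Run:
```python
from h import *
import cv2
go(.5497,-.1594,.13,-127)
p=env.camera_params('wrist')
im=env.read_camera('wrist')[:,:,::-1].copy()
print(proj(p,np.array([.5497,-.1594,.13])).round(1))
t=env.read_camera('top')[:,:,::-1]
c=cv2.resize(t[110:270,200:360],(384,384))
cv2.imwrite('pics/m3.png',np.hstack([cv2.resize(im[130:258,170:306],(408,384)),c]))
```

```text
t 15.35 tool [ 0.5503 -0.1552  0.1783] [-179.64    0.21 -126.61] F [0.2 0.6 0.6] w 0.0348
dp [ 0.0039 -0.0017  0.0483] rot [-0.35  0.21  0.39] rows 1.2
[257.3 205.6]
```

View pics/m3.png

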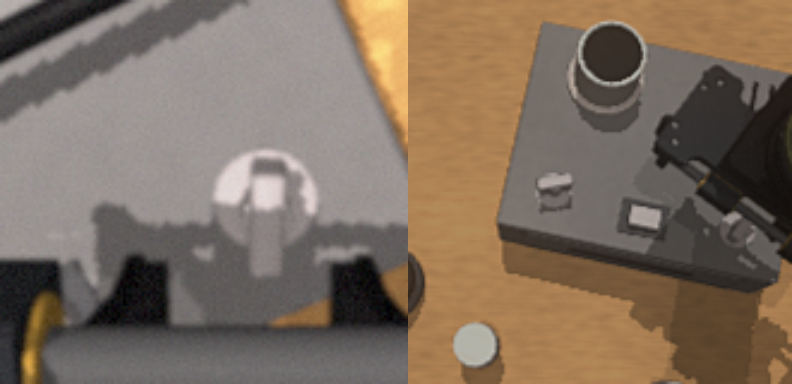

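The left screw's bar now lies across and stays out. The right head is at (259,204) against a predicted (257,206), and aligned with the jaws. Descending.

Emit:
carry_out(
  plan=[
    {"grip":0.6,"dp":[0.002,-0.001,0.006],"rotation":[-0.2,0.1,0.2]},
    {"grip":0.6,"dp":[0.002,-0.001,0.011],"rotation":[0,0,0]},
    {"grip":0.6,"dp":[0.001,0,0.013],"rotation":[0,0,0]},
    {"grip":0.6,"dp":[0,0,0.013],"rotation":[0,0,0]},
    {"grip":0.6,"dp":[0,0,0.009],"rotation":[0,0,0]},
    {"grip":0.6,"dp":[0,0,0.004],"rotation":[0,0,0]},
    {"grip":0.6,"dp":[0,0,0.001],"rotation":[0,0,0]},
  ],
)

```text
time_s: 16.03
tool_pos: [0.548, -0.1593, 0.1186]
tool_rot: [-179.7, 0.1, -126.7]
force: [-0.2, 0.2, 0.5]
grip_width: 0.0347
```

Run:
```python
from h import *
go(.5497,-.1594,.109,-127)
```

```text
t 16.03 tool [ 0.548  -0.1593  0.1186] [-1.7974e+02  8.0000e-02 -1.2668e+02] F [-0.2  0.2  0.5] w 0.0347
dp [-0.001  -0.0014  0.0096] rot [-0.26  0.08  0.32] rows 0.2
```

Emit:
carry_out(
  plan=[
    {"grip":0.6,"dp":[0,-0.001,0.004],"rotation":[0,0,0]},
    {"grip":0.6,"dp":[0,0,0.004],"rotation":[0,0,0]},
    {"grip":0.7,"dp":[0,0,0.001],"rotation":[0,0,0]},
    {"grip":0.8,"dp":[0,0,0.0005],"rotation":[0,0,0]},
    {"grip":1,"dp":[0,0,0.0005],"rotation":[0,0,0]},
    {"grip":1,"dp":[0,0,0],"rotation":[0,0,0]},
    {"grip":1,"dp":[0,0,0],"rotation":[0,0,0]},
    {"grip":1,"dp":[0,0,0],"rotation":[0,0,0]},
  ],
  force=35,
)

```text
time_s: 16.7
tool_pos: [0.5495, -0.1605, 0.1088]
tool_rot: [-179.6, 0.1, -126.7]
force: [-0.5, 0.1, -1.5]
grip_width: 0.0134
```

Emit:
carry_out(
  plan=[
    {"grip":1,"dp":[0,0,-0.002],"rotation":[0,0,0]},
    {"grip":1,"dp":[0,0,-0.0025],"rotation":[0,0,0]},
    {"grip":1,"dp":[0,0,-0.002],"rotation":[0,0,0]},
    {"grip":1,"dp":[0,0,-0.0015],"rotation":[0,0,0]},
    {"grip":1,"dp":[0,0,-0.001],"rotation":[0,0,0]},
  ],
)

```text
time_s: 17.12
tool_pos: [0.5495, -0.1604, 0.1161]
tool_rot: [-179.7, 0.2, -126.7]
force: [2.4, -0.9, -7.4]
grip_width: 0.0134
```

Emit:
carry_out(
  plan=[
    {"grip":1,"dp":[0,0,-0.0008],"rotation":[0,0,-3]},
    {"grip":1,"dp":[0,0,-0.0005],"rotation":[0,0,-4]},
    {"grip":1,"dp":[0,0,-0.0005],"rotation":[0,0,-5]},
    {"grip":1,"dp":[0,0,-0.0008],"rotation":[0,0,-6]},
    {"grip":1,"dp":[0,0,-0.001],"rotation":[0,0,-6]},
    {"grip":1,"dp":[0,0,-0.001],"rotation":[0,0,-6]},
    {"grip":1,"dp":[0,0,-0.001],"rotation":[0,0,-6]},
    {"grip":1,"dp":[0,0,-0.001],"rotation":[0,0,-6]},
  ],
)

```text
time_s: 17.78
tool_pos: [0.5496, -0.1598, 0.121]
tool_rot: [-179.6, 0.0, -83.0]
force: [2.4, -0.8, -7.6]
grip_width: 0.0134
```

Run:
```python
from h import *
go(.5497,-.1594,.109,-46); print(env.get_obs()["wrist_torque"].round(2))
```

```text
t 17.78 tool [ 0.5496 -0.1598  0.121 ] [-1.7959e+02  1.0000e-02 -8.3000e+01] F [ 2.4 -0.8 -7.6] w 0.0134
dp [-0.0004 -0.      0.012 ] rot [ -0.4   -0.13 -37.  ] rows 5.2
[-0.1  -0.56 -0.12]
```

Emit:
carry_out(
  plan=[
    {"grip":1,"dp":[0,0,-0.001],"rotation":[0,0,-6]},
    {"grip":1,"dp":[0,0,-0.001],"rotation":[0,0,-6]},
    {"grip":1,"dp":[0,0,-0.001],"rotation":[0,0,-6]},
    {"grip":1,"dp":[0,0,-0.0005],"rotation":[0,0,-6]},
    {"grip":1,"dp":[0,0,-0.0005],"rotation":[0,0,-6]},
    {"grip":1,"dp":[0,0,0],"rotation":[0,0,-4]},
    {"grip":1,"dp":[0,0,0],"rotation":[0,0,-3]},
  ],
)

```text
time_s: 18.37
tool_pos: [0.5494, -0.1593, 0.1228]
tool_rot: [-179.5, -0.1, -44.1]
force: [3.4, -0.4, -7.5]
grip_width: 0.0139
```

Run:
```python
from h import *
go(.5497,-.1594,.109,-46); print(env.get_obs()["wrist_torque"].round(2))
```

```text
t 18.37 tool [ 0.5494 -0.1593  0.1228] [-1.7953e+02 -1.4000e-01 -4.4120e+01] F [ 3.4 -0.4 -7.5] w 0.0139
dp [ 0.0002 -0.0001  0.0138] rot [-0.47 -0.13  1.88] rows 0.3
[-0.12 -0.7  -0.16]
```

Emit:
carry_out(
  plan=[
    {"grip":0.6,"dp":[0,0,0],"rotation":[0,0,0]},
    {"grip":0.6,"dp":[0,0,0],"rotation":[0,0,0]},
    {"grip":0.6,"dp":[0,0,0],"rotation":[0,0,0]},
    {"grip":0.6,"dp":[0,0,-0.01],"rotation":[0,0,0]},
    {"grip":0.6,"dp":[0,0,-0.025],"rotation":[0,0,0]},
    {"grip":0.6,"dp":[0,0,-0.02],"rotation":[0,0,0]},
    {"grip":0.8,"dp":[0,0,-0.005],"rotation":[0,0,0]},
    {"grip":1,"dp":[0,0,0],"rotation":[0,0,0]},
  ],
)

```text
time_s: 19.03
tool_pos: [0.5491, -0.1593, 0.1909]
tool_rot: [-179.6, -0.2, -44.4]
force: [0.3, -0.1, -0.9]
grip_width: 0.0274
```

Run:
```python
from h import *
go(.5584,-.0745,.15,-44)
```

```text
t 19.03 tool [ 0.5491 -0.1593  0.1909] [-179.59   -0.24  -44.41] F [ 0.3 -0.1 -0.9] w 0.0274
dp [-0.0528 -0.0668  0.0412] rot [-0.41 -0.24 -0.41] rows 2.3
```

Emit:
carry_out(
  plan=[
    {"grip":1,"dp":[-0.01,-0.013,0.004],"rotation":[-0.4,-0.2,0]},
    {"grip":1,"dp":[-0.014,-0.018,0.006],"rotation":[0,0,0]},
    {"grip":1,"dp":[-0.012,-0.016,0.01],"rotation":[0,0,0]},
    {"grip":1,"dp":[-0.008,-0.01,0.01],"rotation":[0,0,0]},
    {"grip":1,"dp":[-0.004,-0.004,0.006],"rotation":[0,0,0]},
    {"grip":1,"dp":[0,0,0.002],"rotation":[0,0,0]},
    {"grip":1,"dp":[0,0,0],"rotation":[0,0,0]},
  ],
)

```text
time_s: 19.62
tool_pos: [0.5577, -0.0816, 0.1512]
tool_rot: [179.9, -0.2, -44.7]
force: [0.5, -1.0, 0.3]
grip_width: 0.001
```

Run:
```python
from h import *
import cv2
go(.5584,-.0745,.1045,-44)
p=env.camera_params('wrist')
im=env.read_camera('wrist')[:,:,::-1].copy()
t=env.read_camera('scene')[:,:,::-1]
cv2.imwrite('pics/m4.png',np.hstack([im[:,:400],cv2.resize(t[125:275,170:326],(400,384))]))
```

```text
t 19.62 tool [ 0.5577 -0.0816  0.1512] [179.9   -0.23 -44.73] F [ 0.5 -1.   0.3] w 0.001
dp [-0.0047 -0.0057  0.0467] rot [ 0.1  -0.23 -0.73] rows 1.1
```

View pics/m4.png

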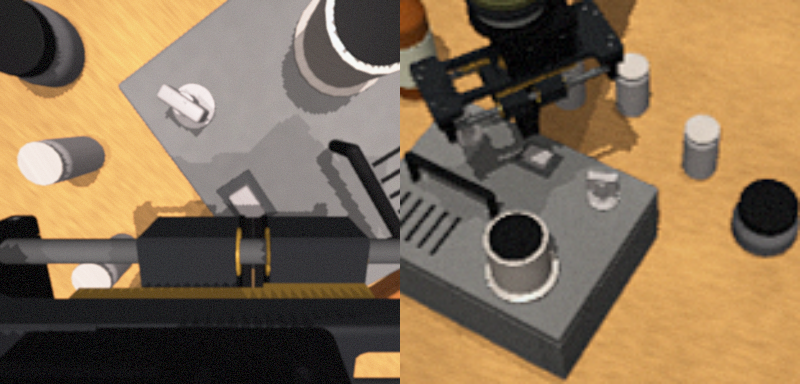

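The left screw is out with its bar across, the tin at (700,145) is clear, and the shut fingers are just short of the latch. I'll align and press.

Emit:
carry_out(
  plan=[
    {"grip":1,"dp":[-0.003,-0.003,0.006],"rotation":[0,0,0]},
    {"grip":1,"dp":[-0.002,-0.002,0.01],"rotation":[0,0,0]},
    {"grip":1,"dp":[0,0,0.01],"rotation":[0,0,0]},
    {"grip":1,"dp":[0,0,0.006],"rotation":[0,0,0]},
    {"grip":1,"dp":[0,0,0.002],"rotation":[0,0,0]},
  ],
)

```text
time_s: 20.13
tool_pos: [0.559, -0.0789, 0.116]
tool_rot: [180.0, -0.5, -45.2]
force: [-0.3, -0.9, -0.1]
grip_width: 0.0007
```

Run:
```python
from h import *
go(.5584,-.0745,.1045,-44)
```

```text
t 20.13 tool [ 0.559  -0.0789  0.116 ] [179.96  -0.47 -45.15] F [-0.3 -0.9 -0.1] w 0.0007
dp [-0.0037 -0.0027  0.0114] rot [ 0.04 -0.47 -1.16] rows 0.3
```

Emit:
carry_out(
  plan=[
    {"grip":1,"dp":[-0.001,-0.001,0.005],"rotation":[0,0,0]},
    {"grip":1,"dp":[0,0,0.005],"rotation":[0,0,0]},
    {"grip":1,"dp":[0,0,0.004],"rotation":[0,0,0]},
    {"grip":1,"dp":[0,0,0.003],"rotation":[0,0,0]},
    {"grip":1,"dp":[0,0,0.002],"rotation":[0,0,0]},
    {"grip":1,"dp":[0,0,0.002],"rotation":[0,0,0]},
    {"grip":1,"dp":[0,0,0.002],"rotation":[0,0,0]},
  ],
)

```text
time_s: 20.72
tool_pos: [0.5594, -0.0786, 0.1044]
tool_rot: [179.5, -0.7, -45.3]
force: [-6.1, -0.7, 14.8]
grip_width: 0.0004
```

Emit:
carry_out(
  plan=[
    {"grip":1,"dp":[0,0,0.002],"rotation":[0,0,0]},
    {"grip":1,"dp":[0,0,0.002],"rotation":[0,0,0]},
    {"grip":1,"dp":[0,0,0.002],"rotation":[0,0,0]},
    {"grip":1,"dp":[0,0,-0.003],"rotation":[0,0,0]},
    {"grip":1,"dp":[0,0,-0.02],"rotation":[0,0,0]},
    {"grip":1,"dp":[0,0,-0.035],"rotation":[0,0,0]},
    {"grip":1,"dp":[0,0,-0.035],"rotation":[0,0,0]},
    {"grip":1,"dp":[0,0,-0.03],"rotation":[0,0,0]},
  ],
)

```text
time_s: 21.38
tool_pos: [0.5549, -0.0757, 0.2247]
tool_rot: [178.9, -0.1, -45.2]
force: [0.9, 0.1, -0.6]
grip_width: 0.0005
```

Emit:
carry_out(
  plan=[
    {"grip":1,"dp":[0,0,-0.02],"rotation":[0,0,0]},
    {"grip":1,"dp":[0,0,-0.01],"rotation":[0,0,0]},
    {"grip":1,"dp":[0,0,0],"rotation":[0,0,0]},
    {"grip":1,"dp":[0,0,0],"rotation":[0,0,0]},
  ],
)

```text
time_s: 21.72
tool_pos: [0.5587, -0.0747, 0.2621]
tool_rot: [179.2, -0.7, -45.2]
force: [-0.7, 0.4, -0.3]
grip_width: 0.0006
```

Run:
```python
from h import *
import cv2
go(.5584,-.0745,.3,-44)
im=env.read_camera('wrist')[:,:,::-1]; t=env.read_camera('scene')[:,:,::-1]
cv2.imwrite('pics/m5.png',np.hstack([im[:,:440],cv2.resize(t[115:275,150:300],(360,384))]))
```

```text
t 21.72 tool [ 0.5587 -0.0747  0.2621] [179.25  -0.66 -45.25] F [-0.7  0.4 -0.3] w 0.0006
dp [ 0.0001  0.0006 -0.0379] rot [ 0.76 -0.65 -1.25] rows 0.9
```

View pics/m5.png

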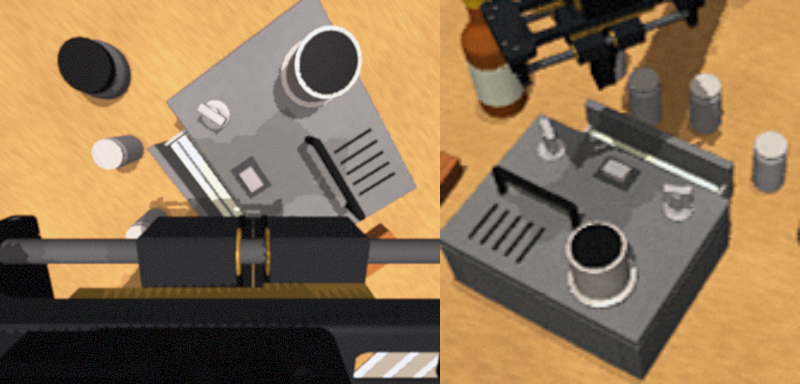

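Run:
```python
from h import *
q=[.6251,-.0877,-.1958];c,s=np.cos(q[2]),np.sin(q[2])
for d in(.05,.06):
  for y in(.102,-.102):
    print(d,y,proj(P["scene"],np.array([q[0]+c*(-.1-d)-s*y,q[1]+s*(-.1-d)+c*y,.081])).round(1))
```

```text
0.05 0.102 [270.7 184.5]
0.05 -0.102 [210.  157.4]
0.06 0.102 [272.4 182. ]
0.06 -0.102 [211.8 155.2]
```

```bash
python3 -c "
from cell import env
print(env.sign_off())"
```

```text
the job is handed in; nothing more can be done
None
```

The job is handed in at about 22 s of robot time, with the filter tray sprung open. The sign-off gives no verdict.

**What I did**
- **Tin:** I moved the tin from (0.481, -0.077) to about (0.444, 0.077) and set it down upright, beside and clear of the tray's path.
- **Screws:** I pulled each screw up about 7 to 8 mm, turned it counterclockwise about 78° (left) and 83° (right), and let go.
- **Latch:** I pressed it down to its stop at about 15 N, held it more than 0.3 s, and backed off upwards.

**What the last pictures showed**
- Both screw bars had turned and stood out.
- The tin was upright and clear of the tray.
- The jar and bottle looked in place, and as much of the block as was in view.
- The gripper was about 0.26 m up, touching nothing.

**Checks that were less clean**
- **Tray travel:** the plate's corners were within about 1 px across and 1–3 px down of where full opening should put them. That fits about 57 to 60 mm out, so image accuracy does not rule out a few mm short of full.
- **Tin before the grasp:** a sideways overshoot while lining up put the gripper about 20 mm off. A finger may have nudged the tin slightly, but it stayed upright.
- **Grip reading on the screws:** the gripper read about 13.5 mm on the 10 mm bars, so I regrasped the left one higher. The reading barely changed, but both screws followed the turn.
- **Right screw:** I did not get a clear picture of it before pressing the latch. I went by lift, force and torque matching the left one.

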